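Shut and lock the bangle showcase

TASK

Close the bangle showcase for the night: lower its raised lid gently until it lies shut, without letting it slam, then press the black wing latch down against its spring and, keeping it pressed, turn it clockwise about a quarter turn until it springs back up into its locked detent, and let go. The detent is hidden and may come well before or a little after ninety degrees, so feel for it: do not wrench the latch against its keeper or lean hard on the lid or the latch, and leave the loose bangles and tools around the case where they are.

Things in the scene. Friction and masses are not known exactly. Their poses are not given: they have to be found in the camera images.
- case: Flat aluminium-framed showcase fixed to the table, 260 (its x, depth) x 340 (its y, width) x 60 mm high, with a hinged lid on top. Origin at the centre of its underside on the table; its x axis points from the latch side (front, towards the robot) to the hinge side.
- lid_hinge (a point): Middle of the lid's hinge line at the case's far side: 126 mm along the case's +x from its origin, 63 mm above the table. The hinge line runs along the case's y.
- lid (a joint): Lid angle, rad: 0 shut (level, resting on a solid rim), grows as the front edge rises; starts at 0.65 to 1.0. A friction hinge holds the lid where it is left; 1 to 3 N down on its front rail lower it.
- lid_front (a point): Middle of the lid's front edge, on its top face, 256 mm from the hinge line (x towards the hinge, y along the edge, z out of the top face). The lid is 340 mm wide and 6 mm thick, an aluminium frame (front rail 64 mm deep) round a clear pane; its top face lies 3 mm above the hinge line and, when shut, 66 mm above the table.
- hub: Round black disc 22 mm across, 4 mm thick, low on the latch (9.5 to 13.5 mm above the lid's top face when the latch is up), below the wing. It comes to rest on a dark steel collar (38 mm across, 2.5 mm high, on the lid) when the latch is pressed right in. Origin: where the latch's axis meets the lid's top face, on the front rail midway along it, 226 mm from the hinge line.
- wing_grip (a point): Where to grip the latch's black wing: on its axis, 36 mm above the lid's top face (102 mm above the table, lid shut and latch up). Wing 42 mm long (this point's y), 11 mm thick (its x), from 20.5 to 50.5 mm above the lid; red mark on top at its -y end; z is the turning axis. Lid shut, it lies along the case's y when unlocked, about along the case's x when locked.
- wing (a joint): Turn of the wing, rad, growing clockwise seen from above; starts at 0 to 0.08 (unlocked, red mark at the red dot), end stop at 2.3. The hidden detent is met somewhere from 1.13 to 1.80 (65 to 103 degrees; its keeper was set by hand); it takes the latch within about 0.08 rad either side of its middle. A latch held pressed passes over it.
- press (a joint): How far the latch is pressed in, m: 0 fully up, 0.007 with the hub on its collar. Return spring: 6 N plus 1 N per mm. With the lid shut it must be pressed more than 3.5 mm (9.5 N) for its tongue to pass below the keeper; otherwise the keeper's side stops the turn.
- keeper (a point): Hidden keeper round the latch's axis in the case's front box; this point is on that axis at the keeper's flat underside, 40 mm above the table. From a turn of 0.6 rad to beyond the detent the flat holds the latch about 3 mm down by itself, so the push can be eased and the spring bears on the keeper; over the detent's recess the spring lifts the latch fully up (below 1 mm) unless it is held down.
- cam: Steel tongue on the latch's shaft under the lid, reaching 20 mm from the axis towards the wing's red-marked end, 4.4 mm thick, 24.7 mm below the lid's top face when the latch is up. It enters an opening in the front box as the lid shuts (unlocked only) and locks below the keeper. Origin on the axis.
- bangle_grey: Loose grey agate bangle lying flat, 76 mm across, 14 mm high; origin under its centre.
- bangle_amber: Loose amber bangle lying flat, 74 mm across, 14 mm high; origin under its centre.
- bangle_white: Loose whitish bangle lying flat, 76 mm across, 13 mm high; origin under its centre.
- scale: Black pocket scale 130 x 80 x 19 mm; origin under its centre.
- gauge: Standing stepped wooden bangle gauge, 76 mm across the foot, 138 mm tall; origin under its centre.
- torch: Aluminium inspection torch lying along its x, 115 mm long, 26 mm thick; origin on the table, near its middle.
- caliper: Steel caliper with a black display lying flat along its x, 200 mm long, 11 mm high; origin under the middle of its beam.

How it is judged:
On the way, in this order (a step that is already met when the one before it is completed fails the run):
1. the lid is shut with the latch still unlocked (value of joint lid below 0.02 rad and value of joint wing below 0.25 rad), for 0.2 s.
2. with the lid shut, the latch is pressed and turned below the keeper (value of joint lid below 0.02 rad and value of joint press above 0.002 m and value of joint wing above 0.6 rad), for 0.1 s.
3. the latch has sprung up into its detent (value of joint lid below 0.02 rad and value of joint press below 0.0012 m and value of joint wing above 1 rad), for 0.2 s.
At the end, for the whole second after the job is handed in: The lid is shut (within 0.02 rad) and the wing latch is turned 1.0 to 1.95 rad and stands fully up again (within 1.2 mm), its tongue in the keeper's detent (all of step 3 and value of joint wing below 1.95 rad); the robot touches nothing.
It fails at once if the lid slams (front edge faster than about 0.4 m/s) (velocity of joint lid below -1.6 rad/s).
It fails at once if the latch is wrenched: more than 25 N between its tongue and the keeper (contact force between cam and anything else above 25 N).
It fails at once if the hand presses on the lid with more than 30 N, or rams the latch's hub on its collar with more than 15 N (contact force between hub and anything else above 15 N or contact force between the fingers and lid_c0 above 30 N or contact force between the fingers and lid_c1 above 30 N or contact force between the fingers and lid_c2 above 30 N or contact force between the fingers and lid_c3 above 30 N or contact force between the fingers and lid_c4 above 30 N).
It fails at once if a loose thing beside the case (bangle, scale, gauge, torch or caliper) is moved more than 20 mm (distance of any of bangle_grey, bangle_amber, bangle_white, scale, gauge, torch, caliper from where it was at the start of the episode above 0.02 m).
It also fails if it takes over 72 s, if anything falls off the work surface, if the arm or the gripper's body presses on something with over 40 N, if the wrist force passes 120 N, or if a joint passes its speed limit or range.

ROBOT

A 7-joint arm with a two-finger parallel gripper is mounted at the origin on the work surface. World frame = base frame: x ahead of the robot, y to its left, z up, the work surface at z = 0. Lengths are in m, angles in rad, forces in N, time in s.
With the tool pointing down it reaches from about 0.425 to 0.95 m from the base axis. Payload 16.7 kg.
Tool frame: the origin (TCP) lies midway between the tips of the shut fingers; the grasp point (between the pads) lies 19 mm behind it; z points along the fingers, y is the direction in which the jaws open and shut (so a half turn about z gives the same grasp; the last joint's range is limited). The gripper opens to 94 mm and grips with 3 to 60 N. Pads are 16 mm wide; open, the fingers measure 119 mm over their backs; the gripper's body (75 mm by 177 mm) begins 78 mm behind the grasp point.
Start: joints at [-1.325, 0.426, 0.074, 1.606, -0.034, 1.111, -0.067], TCP at [0.26, 0.623, 0.205] pointing down, gripper open.
Joint ranges: [-2.85, 2.85], [-0.5, 2.14], [-1.23, 1.37], [0.21, 2.46], [-1.02, 4.16], [0.16, 2.05], [-2.73, 2.73]. Speed limits (rad/s): [1.89, 1.89, 2.39, 2.39, 3.01, 3.01, 3.01].

INTERFACE

Orientations are given as a 3x3 rotation matrix whose columns are the frame's x, y, z axes.
In Python, from cell import get_obs, capture, camera_params, arm gives the robot as it stands.
- The arm moves only by the shell command python3 -m inch 'ROWS' [FORCE]. ROWS is text: rows parted by semicolons, each of 7 numbers parted by spaces: the shift along the tool's x, y, z in cm, then the turn, a rotation vector about the tool's x, y, z in rad, then the finger opening in cm, from 0 to 9.4. In form: x y z ax ay az jaw; .... A call has 1 to 20 rows; each row is the pose to reach, as a shift and turn from the pose commanded when the call began, along the tool's axes at that moment; what a row does not reach only later rows make up. A row lasts 1/10 s, in which the tool goes at most 50 mm and 8.59 degrees, less where a joint would pass 70% of its speed; a pose out of reach is approached as far as the arm can. A call with a gripper value outside its range is refused whole. The fingers move at their own pace and stop on an object; FORCE is the grip in N (left out, the last holds). Time passes only in rows, so rows that repeat a pose let the fingers close. It gives the time, the measured TCP pose, the force and the opening at its end, in the units of the state.
- get_obs(): the state, without advancing time (a new reading comes with each control period).
- capture(name): name is "scene" or "top"; returns the picture (420x560x3 uint8, red, green, blue); there is no depth.
- camera_params(name): a dict with "vertical_fov" (degrees; the focal length in pixels is half the picture's height over the tangent of half this angle, whatever the lens; pixels are square), "cx", "cy" (the principal point, pixels), "k1" (the pictures are not rectified: a ray, as slopes to the right and down, at radius r is drawn at 1 + k1 r^2 times it, then the intrinsics apply), "position" and "rotation" of the camera in the world. Camera axes: x right, y down, z forward; pixel columns grow to the right and rows downward; lengths in m; the calibration is good to about 2 mm. A picture is of the moment at which its call begins. camera_params takes no time and is no camera call.
- arm.hand_in(): hands the job in, once; it reports no verdict.
The state is a dict: "t": time; "q": joint angles; "joint_vel": joint speeds; "joint_torque": joint torques, N m; "tool_pos": TCP position; "eef_rot": TCP orientation; "contact_force": force on the tool from outside, world axes, zero at the start; "ft_torque": the same for the moment, N m; "grip_width": finger opening in m.
Only numpy, scipy, OpenCV 4.12 (cv2) and the standard library are available. Lean on these libraries where they do the work, as an engineer would, in place of code of your own. Each camera call takes 0.05 s, during which the arm holds its last target.

## Working session

There is one attempt and no reset: what is moved stays moved. The work goes in short steps, Python scripts to look and compute and a shell command to move; the robot and the scene stay as the last step left them, time stands still between calls to the robot, and variables do not carry over. Pictures are saved under pics/ and viewed, and the job is handed in when it is done.

```bash
ls; mkdir -p pics
python3 - <<'E'
from cell import get_obs, capture, camera_params, arm
import cv2,numpy as np
o=get_obs()
for k,v in o.items(): print(k,np.round(v,4).tolist())
for n in("scene","top"):
    p=camera_params(n); print(n,p)
    cv2.imwrite(f"pics/{n}0.png",cv2.cvtColor(capture(n),cv2.COLOR_RGB2BGR))
E
```

```text
pics
t 0.0
q [-1.3245, 0.4267, 0.0738, 1.6066, -0.0341, 1.1108, -0.0671]
joint_vel [-0.0003, -0.0001, -0.0012, -0.0013, -0.0007, 0.0013, 0.0007]
joint_torque [-0.0013, -93.5811, 3.6665, -45.4203, -0.0489, 0.0197, 0.0001]
tool_pos [0.2601, 0.6224, 0.2048]
eef_rot [[-0.9227, 0.3856, -0.0004], [0.3856, 0.9227, -0.0012], [-0.0001, -0.0012, -1.0]]
contact_force [-0.2502, 0.8133, 0.6024]
ft_torque [-0.0415, -0.0246, 0.0092]
grip_width 0.0942
scene {'vertical_fov': 49.32774626936386, 'cx': 288.06416640315854, 'cy': 204.97768203731468, 'k1': -0.009534762698783067, 'position': array([ 0.88988915, -0.39305748,  1.18899738]), 'rotation': array([[ 0.73531436,  0.61488645, -0.28500428],
       [ 0.67768418, -0.66241166,  0.31930385],
       [ 0.00754546, -0.4279316 , -0.90377963]])}
top {'vertical_fov': 56.7641589603843, 'cx': 275.67490085978545, 'cy': 206.00229425409282, 'k1': -0.0960988054061021, 'position': array([ 0.46098676, -0.01074611,  1.33554356]), 'rotation': array([[-0.02069683, -0.99786569,  0.0619331 ],
       [-0.99968538,  0.02153294,  0.0128634 ],
       [-0.01416954, -0.06164738, -0.99799741]])}
```

View pics/scene0.png

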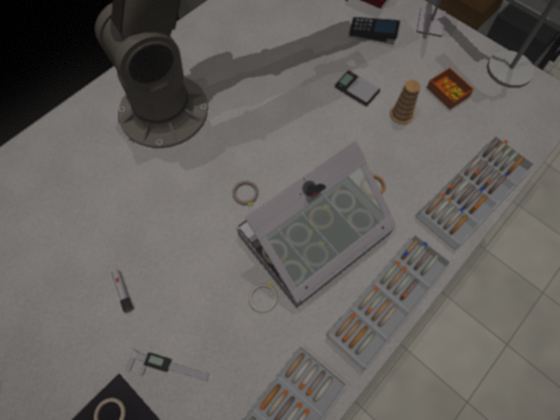

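View pics/top0.png

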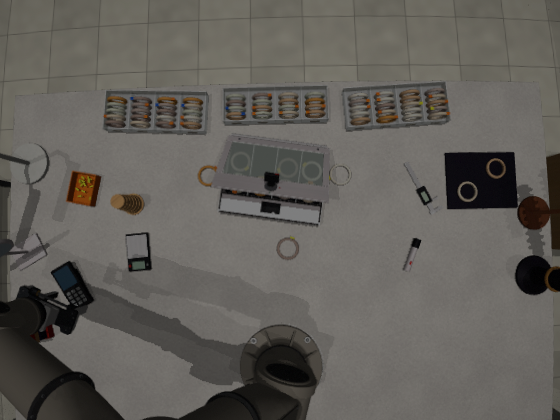

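The top view shows the case at about (270,180), with its lid raised and the latch at (271,180). The grey bangle is in front at (288,248), amber at (207,176) and white at (340,175). Next I'll enlarge both views.

Run:
```python
import cv2
a=cv2.imread("pics/top0.png")[120:260,190:360]; cv2.imwrite("pics/top0c.png",cv2.convertScaleAbs(cv2.resize(a,None,fx=4.4,fy=4.2,interpolation=cv2.INTER_CUBIC),alpha=1.6))
a=cv2.imread("pics/scene0.png")[130:310,220:405]; cv2.imwrite("pics/scene0c.png",cv2.convertScaleAbs(cv2.resize(a,None,fx=3.3,fy=3.3,interpolation=cv2.INTER_CUBIC),alpha=1.6))
```

```text
(no output)
```

View pics/top0c.png

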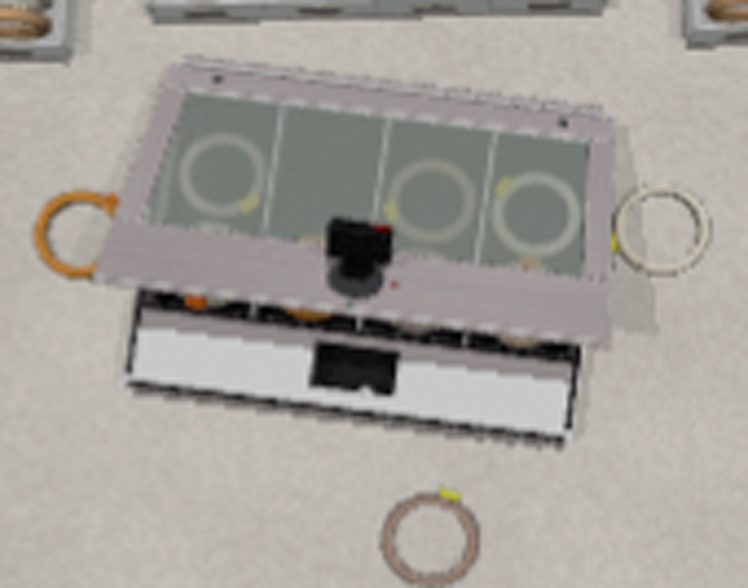

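View pics/scene0c.png

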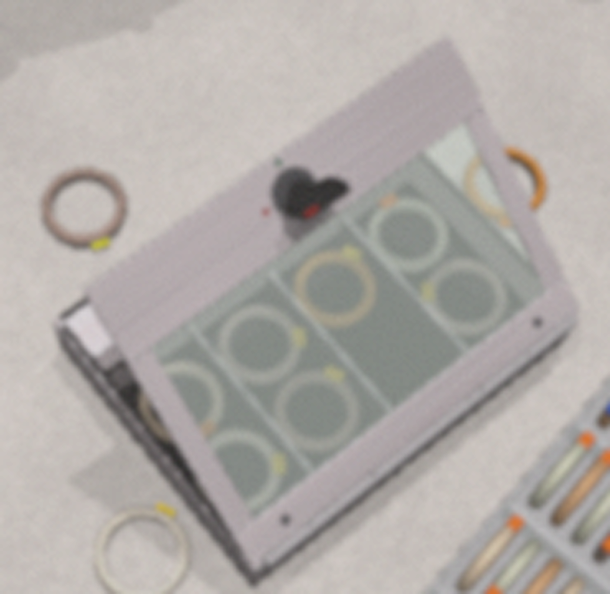

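Top view: the lid's corners are at crop pixels (95,280), (605,345), (612,108) and (180,60), and the red-marked wing end is at (383,230). Both views show the corners, so I'll triangulate them.

```bash
cat > h.py <<'E'
import numpy as np,cv2
from cell import get_obs, capture, camera_params, arm
def ray(n,uv):
    p=camera_params(n); f=210/np.tan(np.radians(p["vertical_fov"])/2)
    K=np.array([[f,0,p["cx"]],[0,f,p["cy"]],[0,0,1.]])
    s=cv2.undistortPoints(np.array([[uv]],float),K,np.array([p["k1"],0,0,0.]))[0,0]
    d=p["rotation"]@np.array([s[0],s[1],1]); return p["position"],d/np.linalg.norm(d)
def plane(n,uv,z):
    c,d=ray(n,uv); return c+d*(z-c[2])/d[2]
def tri(a,b):
    c1,d1=ray("scene",a); c2,d2=ray("top",b)
    A=np.stack([d1,-d2],1); t=np.linalg.lstsq(A,c2-c1,rcond=None)[0]
    p,q=c1+t[0]*d1,c2+t[1]*d2
    return (p+q)/2,np.linalg.norm(p-q)
E
python3 - <<'E'
from h import *
S=lambda u,v:(220+u/3.3,130+v/3.3); T=lambda u,v:(190+u/4.4,120+v/4.2)
P={"FL":(S(447,38),T(95,280)),"FR":(S(90,292),T(606,346)),"BL":(S(578,308),T(178,60)),"BR":(S(256,568),T(612,106)),
"reddot":(S(266,212),T(394,284)),"redmark":(S(312,212),T(383,230)),"hingescrewL":(S(538,322),T(218,79)),"hingescrewR":(S(286,520),T(564,123))}
R={}
for k,(a,b) in P.items():
    p,e=tri(a,b); R[k]=p; print(k,p.round(4),"gap",round(e,4))
print("case front L",plane("top",T(130,383),.06),"R",plane("top",T(565,440),.06))
f=(R["FL"]+R["FR"])/2; b=(R["BL"]+R["BR"])/2; d=R["FL"]-R["FR"]; d2=R["BL"]-R["BR"]
print("front mid",f,"back mid",b,"depth",np.linalg.norm(f-b),"w",np.linalg.norm(d),np.linalg.norm(d2))
print("yaw",np.arctan2(-d[0],d[1]),np.arctan2(-d2[0],d2[1]),"lid",np.arctan2(f[2]-b[2],np.hypot(*(f-b)[:2])))
for k,q in {"grey":T(430,540),"amber":T(82,234),"white":T(662,230)}.items(): print(k,plane("top",q,.007))
E
```

```text
FL [0.5905 0.1879 0.2285] gap 0.0031
FR [ 0.5388 -0.1436  0.2255] gap 0.0054
BL [0.7817 0.1517 0.076 ] gap 0.0048
BR [ 0.7349 -0.1757  0.0731] gap 0.0032
reddot [ 0.5844 -0.0079  0.2136] gap 0.0019
redmark [ 0.6181 -0.0009  0.2486] gap 0.0043
hingescrewL [0.7657 0.1216 0.0739] gap 0.0037
hingescrewR [ 0.7246 -0.1364  0.0739] gap 0.0046
case front L [0.52699385 0.19120061 0.06      ] R [ 0.47552311 -0.13309442  0.06      ]
front mid [0.56466611 0.02213137 0.22700144] back mid [ 0.75830692 -0.01200035  0.07451008] depth 0.24882795270196575 w 0.33555248074219723 0.3307620768632809
yaw -0.15471902952786612 -0.1417708184054185 lid 0.6596477689147974
grey [ 0.39736749 -0.0316457   0.007     ]
amber [0.65347839 0.23626775 0.007     ]
white [ 0.64643287 -0.21901264  0.007     ]
```

```bash
cat >> h.py <<'E'
from scipy.spatial.transform import Rotation as Ro
def Rdown(yang):  # tool y at world angle yang, z down
    y=np.array([np.cos(yang),np.sin(yang),0]); z=np.array([0,0,-1.]); return np.stack([np.cross(y,z),y,z],1)
def delta(p,yang):
    o=get_obs(); R=np.array(o["eef_rot"]); s=R.T@(np.array(p)-o["tool_pos"])*100
    w=Ro.from_matrix(R.T@Rdown(yang)).as_rotvec()
    return s.round(2),w.round(3)
YAW=-.15; CX=np.array([np.cos(YAW),np.sin(YAW),0]); CY=np.array([-np.sin(YAW),np.cos(YAW),0])
H=np.array([.7595,-.0075,.063])
def lidpt(r,yo,a): return H-CX*r*np.cos(a)+CY*yo+np.array([0,0,r*np.sin(a)])+.003*(CX*np.sin(a)+np.array([0,0,np.cos(a)]))
E
python3 - <<'E'
from h import *
p=lidpt(.228,.07,.68); print(p); p[2]=.30
print(delta(p,YAW))
E
```

```text
[0.59653002 0.08792545 0.20869753]
(array([-51.65, -36.36,  -9.47]), array([-1.000e-03,  1.000e-03,  1.325e+00]))
```

```bash
python3 -m inch '0 0 -5 0 0 0 0; 0 0 -10 0 0 0 0; 0 0 -14 0 0 0 0; -51.6 -36.4 -14 0 0 1.325 0; -51.6 -36.4 -14 0 0 1.325 0; -51.6 -36.4 -14 0 0 1.325 0; -51.6 -36.4 -14 0 0 1.325 0; -51.6 -36.4 -14 0 0 1.325 0; -51.6 -36.4 -14 0 0 1.325 0; -51.6 -36.4 -14 0 0 1.325 0; -51.6 -36.4 -14 0 0 1.325 0; -51.6 -36.4 -14 0 0 1.325 0; -51.6 -36.4 -14 0 0 1.325 0; -51.6 -36.4 -14 0 0 1.325 0; -51.6 -36.4 -14 0 0 1.325 0; -51.6 -36.4 -14 0 0 1.325 0; -51.6 -36.4 -14 0 0 1.325 0; -51.6 -36.4 -14 0 0 1.325 0; -51.6 -36.4 -14 0 0 1.325 0; -51.6 -36.4 -14 0 0 1.325 0' 20
python3 - <<'E'
from h import *
for n in("scene","top"):
    cv2.imwrite(f"pics/{n}1.png",cv2.cvtColor(capture(n),cv2.COLOR_RGB2BGR))
o=get_obs(); print(o["q"],o["tool_pos"],o["eef_rot"])
p=lidpt(.228,.07,.68);print(delta(p,YAW))
E
```

```text
t: 2.1
tool_pos: [0.5955, 0.0893, 0.3454]
eef_rot: [[0.148, 0.989, -0.0], [0.989, -0.148, 0.0], [0.0, -0.0, -1.0]]
contact_force: [-0.4, 0.0, 0.3]
grip_width: 0.0005
[-0.73918366  0.23496663  0.59837978  1.61703569 -0.13569012  1.3314664
 -0.26983414] [0.59565798 0.08895422 0.3455082 ] [[ 1.47943871e-01  9.88995755e-01 -8.96392214e-05]
 [ 9.88995727e-01 -1.47943843e-01  2.67008798e-04]
 [ 2.50808997e-04 -1.28155122e-04 -9.99999960e-01]]
(array([-0.09,  0.1 , 13.68]), array([-0.   , -0.   ,  0.002]))
```

Run:
```python
import cv2
a=cv2.imread("pics/top1.png")[120:260,190:360]; b=cv2.imread("pics/scene1.png")[110:290,220:405]
cv2.imwrite("pics/c1.png",cv2.convertScaleAbs(cv2.hconcat([cv2.resize(a,(400,400)),cv2.resize(b,(400,400))]),alpha=1.6))
```

```text
(no output)
```

View pics/c1.png

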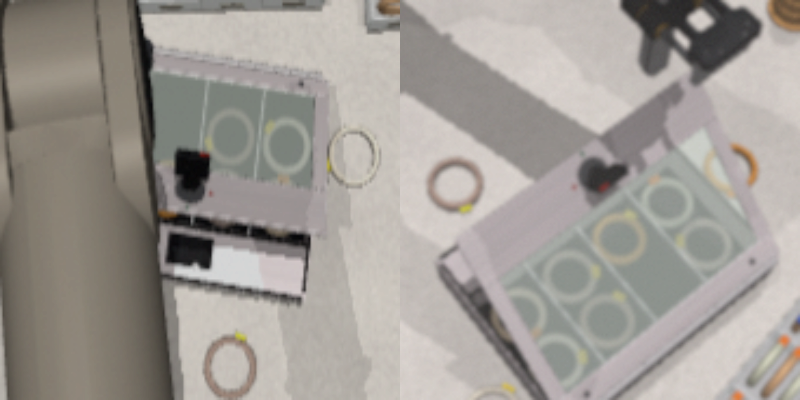

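```bash
python3 -m inch '0 0 3 0 0 0 0; 0 0 6 0 0 0 0; 0 0 9 0 0 0 0; 0 0 11 0 0 0 0; 0 0 11.5 0 0 0 0; 0 0 12 0 0 0 0; 0 0 12.4 0 0 0 0; 0 0 12.6 0 0 0 0; 0 0 12.8 0 0 0 0; 0 0 13 0 0 0 0; 0 0 13.2 0 0 0 0'
```

```text
t: 3.3
tool_pos: [0.5962, 0.088, 0.2136]
eef_rot: [[0.149, 0.989, 0.0], [0.989, -0.149, 0.0], [0.0, 0.0, -1.0]]
contact_force: [-0.0, 0.2, 0.7]
grip_width: 0.0005
```

```bash
python3 -m inch '0 -0.15 0.4 0 0 0 0; 0 -0.35 0.8 0 0 0 0; 0 -0.56 1.2 0 0 0 0; 0 -0.9 1.7 0 0 0 0; 0 -1.25 2.2 0 0 0 0; 0 -1.6 2.7 0 0 0 0; 0 -1.9 3.2 0 0 0 0; 0 -2.2 3.7 0 0 0 0; 0 -2.5 4.26 0 0 0 0'
python3 - <<'E'
from h import *
im=capture("scene"); cv2.imwrite("pics/c2.png",cv2.convertScaleAbs(cv2.resize(im[110:290,220:405,::-1],(600,580)),alpha=1.6))
E
```

```text
t: 4.2
tool_pos: [0.571, 0.0917, 0.1705]
eef_rot: [[0.149, 0.989, -0.0], [0.989, -0.149, -0.0], [-0.0, 0.0, -1.0]]
contact_force: [-0.5, 0.3, 0.5]
grip_width: 0.0004
```

View pics/c2.png

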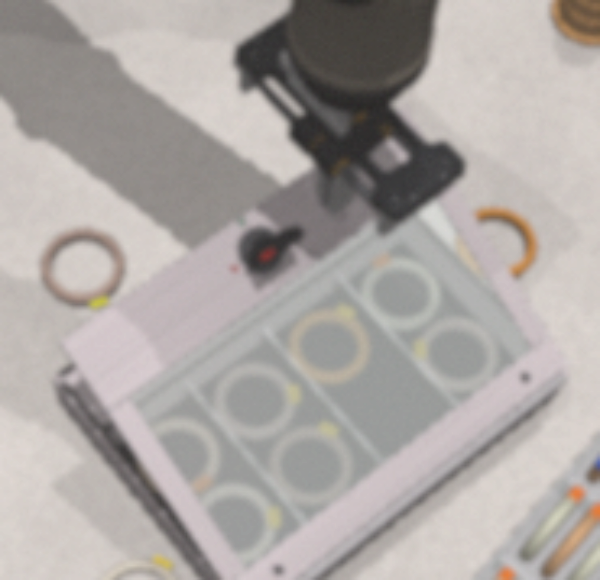

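The lid is coming down under the fingers: the front edge is lower and the fingers rest on the rail at about (370,210). I'll keep following the arc.

```bash
python3 -m inch '0 -0.26 0.5 0 0 0 0; 0 -0.52 1.1 0 0 0 0; 0 -0.78 1.6 0 0 0 0; 0 -1 2.2 0 0 0 0; 0 -1.22 2.75 0 0 0 0; 0 -1.42 3.3 0 0 0 0; 0 -1.6 3.9 0 0 0 0; 0 -1.77 4.5 0 0 0 0; 0 -1.93 5.05 0 0 0 0; 0 -2.05 5.6 0 0 0 0; 0 -2.17 6.2 0 0 0 0; 0 -2.29 6.8 0 0 0 0; 0 -2.38 7.3 0 0 0 0; 0 -2.45 7.8 0 0 0 0; 0 -2.47 8.15 0 0 0 0; 0 -2.5 8.5 0 0 0 0'
```

```text
t: 5.85
tool_pos: [0.5466, 0.0954, 0.0856]
eef_rot: [[0.15, 0.989, 0.0], [0.989, -0.15, -0.0], [-0.0, 0.0, -1.0]]
contact_force: [0.6, 0.1, 0.5]
grip_width: 0.0005
```

```bash
python3 -m inch '0 0 0.3 0 0 0 0; 0 0 0.6 0 0 0 0; 0 0 0.9 0 0 0 0; 0 0 1.2 0 0 0 0; 0 0 1.4 0 0 0 0; 0 0 1.5 0 0 0 0; 0 0 1.6 0 0 0 0'
python3 -m inch '0 0 0.1 0 0 0 0; 0 0 0.15 0 0 0 0; 0 0 0.2 0 0 0 0; 0 0 0.2 0 0 0 0'
```

```text
t: 6.55
tool_pos: [0.5466, 0.0954, 0.0698]
eef_rot: [[0.15, 0.989, -0.0], [0.989, -0.15, -0.0], [-0.0, 0.0, -1.0]]
contact_force: [0.1, -0.2, 0.6]
grip_width: 0.0001
t: 6.95
tool_pos: [0.5465, 0.0954, 0.0679]
eef_rot: [[0.15, 0.989, -0.0], [0.989, -0.15, -0.0], [-0.0, -0.0, -1.0]]
contact_force: [0.2, -0.0, 0.1]
grip_width: 0.0004
```

```bash
python3 - <<'E'
from h import *
for n in ("scene","top"):
  im=capture(n); cv2.imwrite(f"pics/{n}3.png",im[:,:,::-1])
E
python3 -c "
import cv2
a=cv2.imread('pics/scene3.png')[110:290,220:405];cv2.imwrite('pics/c3.png',cv2.convertScaleAbs(cv2.resize(a,(600,580)),alpha=1.6))"
```

```text
(no output)
```

View pics/c3.png

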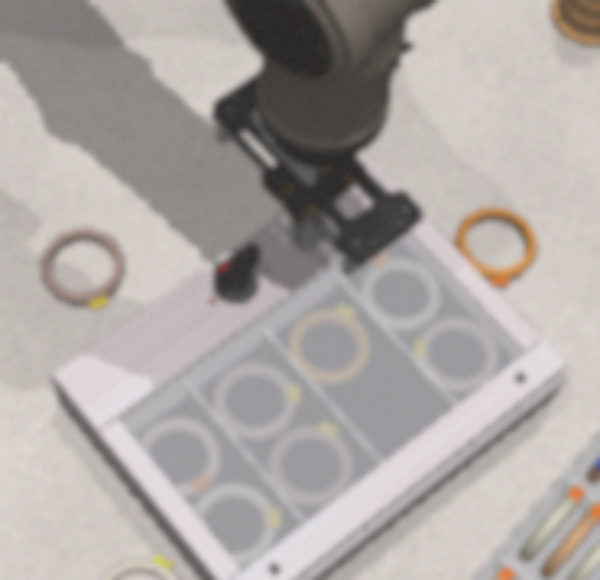

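The lid now looks nearly flush with the case. I'll creep down until the rim pushes back.

```bash
python3 -m inch '0 0 0.05 0 0 0 0; 0 0 0.1 0 0 0 0; 0 0 0.15 0 0 0 0; 0 0 0.15 0 0 0 0'
```

```text
t: 7.45
tool_pos: [0.5465, 0.0954, 0.0663]
eef_rot: [[0.15, 0.989, -0.0], [0.989, -0.15, -0.0], [-0.0, -0.0, -1.0]]
contact_force: [0.5, -0.7, -0.7]
grip_width: 0.0007
```

```bash
python3 -m inch '0 0 0.05 0 0 0 0; 0 0 0.05 0 0 0 0; 0 0 0.1 0 0 0 0; 0 0 0.1 0 0 0 0'
```

```text
t: 7.85
tool_pos: [0.5466, 0.0954, 0.0661]
eef_rot: [[0.15, 0.989, -0.0], [0.989, -0.15, 0.001], [0.001, -0.0, -1.0]]
contact_force: [-5.0, -0.1, 17.0]
grip_width: 0.0006
```

The rim took the load: 17 N at z = 66 mm, so the lid is shut. I'll back off and measure the latch.

```bash
python3 -m inch '0 0 -0.2 0 0 0 0; 0 0 -2 0 0 0 0; 2 0 -6 0 0 0 3; 4 0 -10 0 0 0 3; 4 0 -13 0 0 0 3; 4 0 -13 0 0 0 3' 20
python3 - <<'E'
from h import *
for n in ("scene","top"):
  im=capture(n); cv2.imwrite(f"pics/{n}4.png",im[:,:,::-1])
a=cv2.imread('pics/scene4.png')[180:290,220:350]; b=cv2.imread("pics/top4.png")[150:260,220:350]
cv2.imwrite('pics/c4.png',cv2.convertScaleAbs(cv2.vconcat([cv2.resize(x,(710,298),interpolation=cv2.INTER_CUBIC) for x in ()]) if 0 else cv2.resize(a,None,fx=5,fy=5,interpolation=cv2.INTER_CUBIC),alpha=1.6))
cv2.imwrite('pics/d4.png',cv2.convertScaleAbs(cv2.resize(b,None,fx=5,fy=5,interpolation=cv2.INTER_CUBIC),alpha=1.6))
E
```

```text
t: 8.45
tool_pos: [0.5545, 0.136, 0.1992]
eef_rot: [[0.149, 0.989, 0.005], [0.989, -0.149, 0.003], [0.003, 0.005, -1.0]]
contact_force: [-0.0, 0.2, -0.9]
grip_width: 0.0284
```

View pics/c4.png

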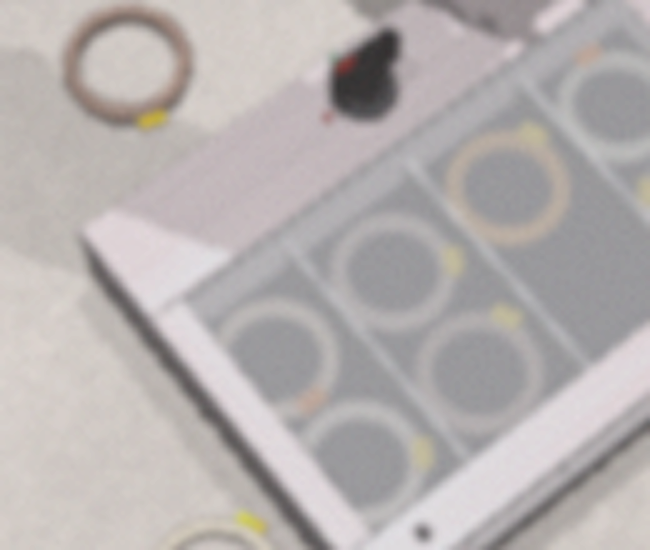

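View pics/d4.png

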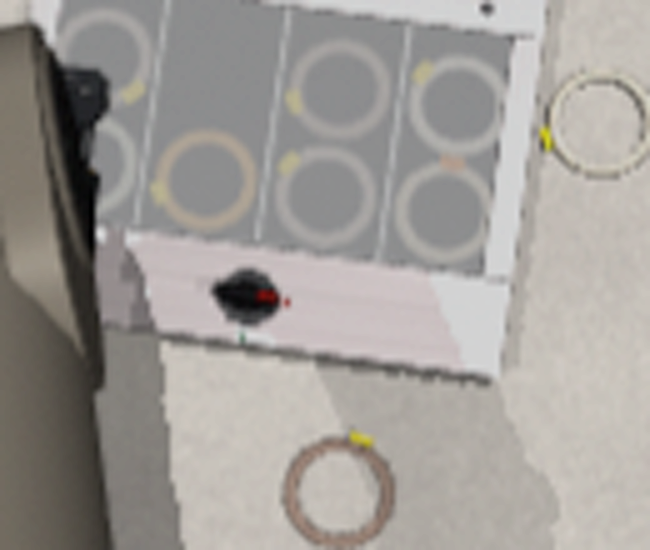

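Top crop: the wing runs from (212,291) to its red end at (280,297), and the red dot at (287,302) lines up with it, so the latch is still unlocked. I'll now locate the axis.

Run:
```python
from h import *
T=lambda u,v:(220+u/5,150+v/5); S=lambda u,v:(220+u/5,180+v/5)
im=cv2.imread("pics/top4.png"); 
g=im.max(2)[190:225,250:290].astype(int); m=(g<60).astype(np.uint8)
ys,xs=np.nonzero(m); print("dark blob centroid",xs.mean()+250,ys.mean()+190,xs.min()+250,xs.max()+250,ys.min()+190,ys.max()+190)
print("wing L",plane("top",T(213,291),.1165),"R",plane("top",T(279,297),.1165),"mid",plane("top",T(246,294),.1165))
print("collar",plane("top",T(248,298),.0685))
print("reddot top",plane("top",T(287,302),.066),"scene",plane("scene",S(328,118),.066))
print("FR corner top",plane("top",T(492,381),.066),"scene",plane("scene",S(84,235),.066))
print("green/front mid mark top",plane("top",T(243,338),.066), "scene",plane("scene",S(335,60),.066))
print("scene collar",plane("scene",S(362,92),.0685))
print("scene wing ends",plane("scene",S(343,68),.1165),plane("scene",S(390,36),.1165))
# edge line of front rail
print("front edge pts",plane("top",T(165,341),.066),plane("top",T(492,381),.066))
print("rail inner edge",plane("top",T(140,234),.066),plane("top",T(480,275),.066))
print("axis guess",H-CX*.226)
```

```text
dark blob centroid 269.15625 209.21875 263 284 204 221
wing L [0.53060415 0.04620437 0.1165    ] R [0.52593869 0.00479483 0.1165    ] mid [0.52827075 0.02549098 0.1165    ]
collar [0.52827638 0.02566299 0.0685    ]
reddot top [5.25242872e-01 2.74500774e-04 6.60000000e-02] scene [0.52803076 0.00218396 0.066     ]
FR corner top [ 0.4707688  -0.13236542  0.066     ] scene [ 0.47985418 -0.13644004  0.066     ]
green/front mid mark top [0.50230388 0.02952159 0.066     ] scene [0.50680837 0.03077959 0.066     ]
scene collar [0.53175484 0.02547322 0.0685    ]
scene wing ends [0.53031011 0.01111764 0.1165    ] [0.53568946 0.04196931 0.1165    ]
front edge pts [0.50140987 0.08059584 0.066     ] [ 0.4707688  -0.13236542  0.066     ]
rail inner edge [0.5719916  0.09582913 0.066     ] [ 0.54020951 -0.12637567  0.066     ]
axis guess [0.53603774 0.02627302 0.063     ]
```

Run:
```python
from h import *
print(get_obs()["tool_pos"]); print(delta([.531,.0256,.13],-.14))
```

```text
[0.55259791 0.13514438 0.19560701]
(array([-11.16,  -0.51,   6.55]), array([ 0.001, -0.001, -0.01 ]))
```

```bash
python3 -m inch '-4 -0.2 0 0 0 0 4.5; -8 -0.4 0 0 0 0 4.5; -11.16 -0.5 0 0.001 -0.001 -0.01 4.5; -11.16 -0.5 3 0.001 -0.001 -0.01 4.5; -11.16 -0.5 5 0.001 -0.001 -0.01 4.5; -11.16 -0.5 6.5 0.001 -0.001 -0.01 4.5; -11.16 -0.5 6.5 0.001 -0.001 -0.01 4.5'
python3 - <<'E'
from h import *
for n in ("scene","top"):
  im=capture(n); cv2.imwrite(f"pics/{n}5.png",im[:,:,::-1])
a=cv2.imread('pics/scene5.png')[140:260,230:370]; b=cv2.imread("pics/top5.png")[170:260,220:350]
cv2.imwrite('pics/c5.png',cv2.convertScaleAbs(cv2.resize(a,None,fx=5,fy=5,interpolation=cv2.INTER_CUBIC),alpha=1.8))
E
```

```text
t: 9.25
tool_pos: [0.5289, 0.0247, 0.1276]
eef_rot: [[0.14, 0.99, -0.006], [0.99, -0.14, -0.003], [-0.003, -0.005, -1.0]]
contact_force: [-0.6, -0.5, 0.1]
grip_width: 0.0451
```

View pics/c5.png

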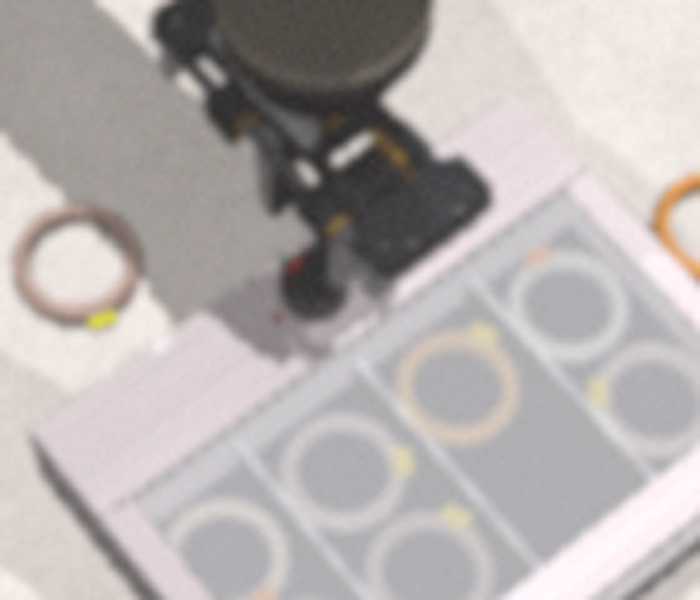

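The fingers straddle the wing, with the red mark visible at (295,267) and the far finger at (340,260). I'll descend and close gently.

```bash
python3 - <<'E'
from h import *
print(get_obs()["tool_pos"]); print(delta([.531,.0256,.0835],-.14))
E
python3 -m inch '0 0 1.5 0 0 0 4.5; 0 0 3 0 0 0 4.5; 0 0 4 0 0 0 4.5; 0 0 4.5 0 0 0 4.5; 0 0 4.5 0 0 0 4.5' 4
```

```text
[0.53043534 0.02492017 0.12991095]
(array([0.08, 0.06, 4.64]), array([-0.002,  0.002, -0.001]))
t: 9.85
tool_pos: [0.5307, 0.0252, 0.0852]
eef_rot: [[0.14, 0.99, -0.002], [0.99, -0.14, -0.001], [-0.001, -0.001, -1.0]]
contact_force: [0.4, -0.1, 0.6]
grip_width: 0.0448
```

```bash
python3 -m inch '0 0 0 0 0 0 3; 0 0 0 0 0 0 2; 0 0 0 0 0 0 1.6; 0 0 0 0 0 0 1.2; 0 0 0 0 0 0 0.8; 0 0 0 0 0 0 0.8' 4
python3 - <<'E'
from h import *
o=get_obs();print(np.array(o["eef_rot"]).T@o["contact_force"],o["tool_pos"],o["ft_torque"])
E
```

```text
t: 10.45
tool_pos: [0.5307, 0.0254, 0.0855]
eef_rot: [[0.14, 0.99, -0.002], [0.99, -0.14, -0.001], [-0.001, -0.001, -1.0]]
contact_force: [-3.3, 1.4, 6.1]
grip_width: 0.0114
[ 0.91328573 -3.49783199 -6.12809578] [0.53067004 0.02541799 0.08551454] [-0.00832052  0.84427487 -0.08996927]
```

The wing is gripped: the opening reads 11.4 mm. There is a small sideways load of about 3.5 N, which I'll centre out first.

```bash
python3 -m inch '0 -0.1 -0.03 0 0 0 0.8; 0 -0.1 -0.03 0 0 0 0.8; 0 -0.1 -0.03 0 0 0 0.8' 4
python3 - <<'E'
from h import *
o=get_obs();print(np.array(o["eef_rot"]).T@o["contact_force"],o["tool_pos"],o["ft_torque"])
E
```

```text
t: 10.75
tool_pos: [0.5303, 0.0254, 0.0857]
eef_rot: [[0.14, 0.99, -0.0], [0.99, -0.14, -0.001], [-0.001, -0.0, -1.0]]
contact_force: [4.0, -0.6, -2.9]
grip_width: 0.0114
[-0.03726305  4.09217063  2.89378057] [0.5302977  0.02541941 0.08572973] [-0.18138471 -0.92301136 -0.07409032]
```

```bash
python3 -m inch '0 0.05 0 0 0 0 0.8; 0 0.05 0 0 0 0 0.8; 0 0.05 0 0 0 0 0.8; 0 0.05 0 0 0 0 0.8' 25
python3 - <<'E'
from h import *
o=get_obs();print(np.array(o["eef_rot"]).T@o["contact_force"],o["tool_pos"],o["ft_torque"],o["grip_width"])
E
```

```text
t: 11.15
tool_pos: [0.5304, 0.0254, 0.0857]
eef_rot: [[0.14, 0.99, -0.001], [0.99, -0.14, -0.001], [-0.001, -0.001, -1.0]]
contact_force: [3.0, -0.3, -1.7]
grip_width: 0.0109
[0.17037371 3.02112041 1.74251582] [0.53043212 0.0253995  0.0857013 ] [-0.05640524 -0.66378318 -0.19981956] 0.010871922786407397
```

```bash
python3 -m inch '0 0 0.1 0 0 0 0.8; 0 0 0.2 0 0 0 0.8; 0 0 0.3 0 0 0 0.8; 0 0 0.4 0 0 0 0.8; 0 0 0.5 0 0 0 0.8; 0 0 0.55 0 0 0 0.8; 0 0 0.55 0 0 0 0.8' 40
python3 - <<'E'
from h import *
o=get_obs();print(np.array(o["eef_rot"]).T@o["contact_force"],o["tool_pos"],o["ft_torque"],o["grip_width"])
E
```

```text
t: 11.85
tool_pos: [0.5305, 0.0254, 0.0806]
eef_rot: [[0.14, 0.99, -0.001], [0.99, -0.14, -0.001], [-0.001, -0.001, -1.0]]
contact_force: [-0.7, -0.5, 9.7]
grip_width: 0.0107
[-0.57671725 -0.64916704 -9.66440887] [0.53052027 0.02541734 0.08055799] [-0.09207584  0.21376783 -0.1860809 ] 0.010663204044841727
```

```bash
python3 -m inch '0 0 0.05 0 0 0 0.8; 0 0 0.1 0 0 0 0.8; 0 0 0.1 0 0 0 0.8; 0 0 0.1 0 0 0 0.8' 40
python3 - <<'E'
from h import *
o=get_obs();print(np.array(o["eef_rot"]).T@o["contact_force"],o["tool_pos"],o["ft_torque"],o["grip_width"])
E
```

```text
t: 12.25
tool_pos: [0.5306, 0.0254, 0.0796]
eef_rot: [[0.14, 0.99, -0.001], [0.99, -0.14, -0.0], [-0.001, -0.001, -1.0]]
contact_force: [-0.5, -0.3, 11.4]
grip_width: 0.0104
[ -0.38138532  -0.45406518 -11.36413512] [0.53055437 0.02541963 0.07964788] [-0.10363437  0.299076   -0.19220933] 0.010371059521851998
```

```bash
python3 -m inch '0 0 0 0 0 0.05 0.8; 0 0 0 0 0 0.1 0.8; 0 0 0 0 0 0.15 0.8; 0 0 0 0 0 0.2 0.8; 0 0 0 0 0 0.25 0.8; 0 0 0 0 0 0.25 0.8' 40
cat > f.py <<'E'
from h import *
o=get_obs();R=np.array(o["eef_rot"])
print("F tool",(R.T@o["contact_force"]).round(2),"pos",np.round(o["tool_pos"],4),"Tq",np.round(o["ft_torque"],2),"w",round(o["grip_width"],4),"turn",round(-.14-np.arctan2(R[1,1],R[0,1]),3),"t",o["t"])
E
python3 f.py
```

```text
t: 12.85
tool_pos: [0.5305, 0.0255, 0.0796]
eef_rot: [[0.382, 0.924, -0.001], [0.924, -0.382, -0.001], [-0.001, -0.001, -1.0]]
contact_force: [-1.5, -0.4, 10.3]
grip_width: 0.0107
F tool [ -0.92  -1.28 -10.32] pos [0.5305 0.0255 0.0796] Tq [-0.08  0.37 -0.03] w 0.0107 turn 0.252 t 12.85
```

```bash
python3 -m inch '0 0 0 0 0 0.05 0.8; 0 0 0 0 0 0.1 0.8; 0 0 0 0 0 0.15 0.8; 0 0 0 0 0 0.2 0.8; 0 0 0 0 0 0.25 0.8; 0 0 0 0 0 0.25 0.8' 40
python3 f.py
```

```text
t: 13.45
tool_pos: [0.5304, 0.0255, 0.0796]
eef_rot: [[0.599, 0.801, -0.001], [0.801, -0.599, -0.001], [-0.001, -0.001, -1.0]]
contact_force: [-1.6, 0.7, 10.9]
grip_width: 0.0106
F tool [ -0.36  -1.7  -10.94] pos [0.5304 0.0255 0.0796] Tq [-0.1   0.43  0.02] w 0.0106 turn 0.502 t 13.45
```

```bash
python3 -m inch '0 0 0 0 0 0.05 0.8; 0 0 0 0 0 0.1 0.8; 0 0 0 0 0 0.15 0.8; 0 0 0 0 0 0.2 0.8; 0 0 0 0 0 0.25 0.8; 0 0 0 0 0 0.3 0.8; 0 0 0 0 0 0.3 0.8' 40
python3 f.py
```

```text
t: 14.15
tool_pos: [0.5304, 0.0256, 0.0795]
eef_rot: [[0.809, 0.588, -0.001], [0.588, -0.809, -0.0], [-0.001, -0.0, -1.0]]
contact_force: [-2.1, 0.6, 12.5]
grip_width: 0.0111
F tool [ -1.4   -1.74 -12.52] pos [0.5304 0.0256 0.0795] Tq [ 0.05  0.5  -0.04] w 0.0111 turn 0.802 t 14.15
```

The turn has reached 0.80 rad with no resistance, so the tongue is below the keeper. I'll ease the push until the keeper's flat takes the spring.

```bash
python3 -m inch '0 0 -0.05 0 0 0 0.8; 0 0 -0.1 0 0 0 0.8; 0 0 -0.15 0 0 0 0.8; 0 0 -0.2 0 0 0 0.8; 0 0 -0.2 0 0 0 0.8' 40
python3 f.py
python3 -m inch '0 0 -0.05 0 0 0 0.8; 0 0 -0.05 0 0 0 0.8' 40
python3 f.py
```

```text
t: 14.65
tool_pos: [0.5303, 0.0255, 0.0815]
eef_rot: [[0.808, 0.59, -0.001], [0.59, -0.808, -0.0], [-0.001, -0.001, -1.0]]
contact_force: [-1.4, -0.6, 8.8]
grip_width: 0.0108
F tool [-1.48 -0.34 -8.79] pos [0.5303 0.0255 0.0815] Tq [ 0.11  0.45 -0.02] w 0.0108 turn 0.8 t 14.65
t: 14.85
tool_pos: [0.5303, 0.0255, 0.082]
eef_rot: [[0.807, 0.59, -0.001], [0.59, -0.807, -0.0], [-0.001, -0.0, -1.0]]
contact_force: [-1.5, -0.1, 8.5]
grip_width: 0.0109
F tool [-1.29 -0.78 -8.52] pos [0.5303 0.0255 0.082 ] Tq [ 0.04  0.32 -0.05] w 0.0109 turn 0.8 t 14.85
```

```bash
python3 -m inch '0 0 -0.05 0 0 0 0.8; 0 0 -0.05 0 0 0 0.8' 40
python3 f.py
python3 -m inch '0 0 -0.04 0 0 0 0.8; 0 0 -0.04 0 0 0 0.8' 40
python3 f.py
```

```text
t: 15.05
tool_pos: [0.5303, 0.0255, 0.0823]
eef_rot: [[0.807, 0.59, -0.001], [0.59, -0.807, -0.001], [-0.001, -0.0, -1.0]]
contact_force: [-0.3, -0.0, 5.0]
grip_width: 0.0105
F tool [-0.24 -0.11 -5.01] pos [0.5303 0.0255 0.0823] Tq [ 0.13  0.09 -0.03] w 0.0105 turn 0.8 t 15.05
t: 15.25
tool_pos: [0.5302, 0.0255, 0.0824]
eef_rot: [[0.807, 0.59, -0.001], [0.59, -0.807, -0.001], [-0.002, -0.0, -1.0]]
contact_force: [1.9, 0.7, -1.9]
grip_width: 0.0105
F tool [1.95 0.55 1.87] pos [0.5302 0.0255 0.0824] Tq [ 0.19 -0.46 -0.02] w 0.0105 turn 0.8 t 15.25
```

The keeper's flat carries the spring at z = 82.3 mm. At this height I'll turn on in small steps, watching for the spring load to come back onto the hand, which will mark the recess.

```bash
python3 -m inch '0 0 0.01 0 0 0.05 0.8; 0 0 0.01 0 0 0.1 0.8; 0 0 0.01 0 0 0.15 0.8; 0 0 0.01 0 0 0.2 0.8; 0 0 0.01 0 0 0.2 0.8' 40
python3 f.py
```

```text
t: 15.75
tool_pos: [0.5302, 0.0256, 0.0824]
eef_rot: [[0.909, 0.417, -0.002], [0.417, -0.909, -0.001], [-0.002, 0.0, -1.0]]
contact_force: [0.1, 0.9, 1.2]
grip_width: 0.0108
F tool [ 0.45 -0.78 -1.18] pos [0.5302 0.0256 0.0824] Tq [ 0.38 -0.   -0.06] w 0.0108 turn 1.001 t 15.75
```

```bash
for i in 1; do python3 -m inch '0 0 0 0 0 0.05 0.8; 0 0 0 0 0 0.05 0.8' 40; done; python3 f.py
```

```text
t: 15.95
tool_pos: [0.5302, 0.0256, 0.0824]
eef_rot: [[0.928, 0.372, -0.002], [0.372, -0.928, -0.001], [-0.002, 0.0, -1.0]]
contact_force: [0.5, 1.3, 1.7]
grip_width: 0.0108
F tool [ 0.93 -0.99 -1.67] pos [0.5302 0.0256 0.0824] Tq [ 0.5   0.04 -0.01] w 0.0108 turn 1.049 t 15.95
```

```bash
python3 -m inch '0 0 0 0 0 0.05 0.8; 0 0 0 0 0 0.05 0.8' 40; python3 f.py
```

```text
t: 16.15
tool_pos: [0.5302, 0.0256, 0.0824]
eef_rot: [[0.945, 0.326, -0.001], [0.326, -0.945, -0.001], [-0.002, 0.0, -1.0]]
contact_force: [0.5, 2.8, 3.3]
grip_width: 0.0109
F tool [ 1.4  -2.51 -3.33] pos [0.5302 0.0256 0.0824] Tq [ 0.65  0.14 -0.06] w 0.0109 turn 1.099 t 16.15
```

```bash
python3 -m inch '0 0 0 0 0 0.05 0.8; 0 0 0 0 0 0.05 0.8' 40; python3 f.py
```

```text
t: 16.35
tool_pos: [0.5303, 0.0256, 0.0825]
eef_rot: [[0.96, 0.279, -0.001], [0.279, -0.96, -0.001], [-0.002, 0.0, -1.0]]
contact_force: [-1.5, 2.3, 3.7]
grip_width: 0.0109
F tool [-0.82 -2.68 -3.66] pos [0.5303 0.0256 0.0825] Tq [ 0.75  0.29 -0.07] w 0.0109 turn 1.148 t 16.35
```

```bash
python3 -m inch '0 0 -0.02 0 0 0.05 0.8; 0 0 -0.02 0 0 0.05 0.8' 40; python3 f.py
```

```text
t: 16.55
tool_pos: [0.5302, 0.0256, 0.0826]
eef_rot: [[0.973, 0.231, -0.001], [0.231, -0.973, -0.001], [-0.002, 0.0, -1.0]]
contact_force: [0.1, 2.9, 3.4]
grip_width: 0.011
F tool [ 0.73 -2.77 -3.37] pos [0.5302 0.0256 0.0826] Tq [ 0.82  0.25 -0.01] w 0.011 turn 1.198 t 16.55
```

```bash
python3 -m inch '0 0 0 0 0 0.05 0.8; 0 0 0 0 0 0.05 0.8' 40; python3 f.py
```

```text
t: 16.75
tool_pos: [0.5303, 0.0256, 0.0828]
eef_rot: [[0.983, 0.182, -0.001], [0.182, -0.983, -0.001], [-0.002, 0.0, -1.0]]
contact_force: [-1.9, 3.6, 8.5]
grip_width: 0.0109
F tool [-1.27 -3.87 -8.47] pos [0.5303 0.0256 0.0828] Tq [ 0.94  0.67 -0.04] w 0.0109 turn 1.248 t 16.75
```

At 1.25 rad the spring load returned to the hand (8.5 N up), so this looks like the start of the recess. I'll turn slightly further in and then let it rise to check.

```bash
python3 -m inch '0 0 0 0 0 0.04 0.8; 0 0 0 0 0 0.04 0.8' 40; python3 f.py;  python3 -m inch '0 0 -0.05 0 0 0 0.8; 0 0 -0.05 0 0 0 0.8' 40; python3 f.py
```

```text
t: 16.95
tool_pos: [0.5303, 0.0256, 0.0828]
eef_rot: [[0.99, 0.142, -0.001], [0.142, -0.99, -0.001], [-0.001, 0.0, -1.0]]
contact_force: [-2.4, 4.1, 7.6]
grip_width: 0.0109
F tool [-1.81 -4.39 -7.58] pos [0.5303 0.0256 0.0828] Tq [ 0.95  0.69 -0.04] w 0.0109 turn 1.288 t 16.95
t: 17.15
tool_pos: [0.5303, 0.0256, 0.0834]
eef_rot: [[0.99, 0.144, -0.001], [0.144, -0.99, -0.0], [-0.001, 0.0, -1.0]]
contact_force: [-2.0, 3.0, 8.1]
grip_width: 0.0109
F tool [-1.54 -3.25 -8.1 ] pos [0.5303 0.0256 0.0834] Tq [0.88 0.66 0.  ] w 0.0109 turn 1.286 t 17.15
```

It rises freely under spring load, so it is in the recess. I'll let it come up.

```bash
python3 -m inch '0 0 -0.05 0 0 0 0.8; 0 0 -0.1 0 0 0 0.8; 0 0 -0.15 0 0 0 0.8; 0 0 -0.15 0 0 0 0.8' 40; python3 f.py;  python3 -m inch '0 0 -0.05 0 0 0 0.8; 0 0 -0.1 0 0 0 0.8; 0 0 -0.1 0 0 0 0.8' 40; python3 f.py
```

```text
t: 17.55
tool_pos: [0.5303, 0.0256, 0.0848]
eef_rot: [[0.99, 0.144, -0.001], [0.144, -0.99, -0.0], [-0.001, 0.0, -1.0]]
contact_force: [-2.3, 3.6, 5.8]
grip_width: 0.0113
F tool [-1.74 -3.92 -5.78] pos [0.5303 0.0256 0.0848] Tq [ 0.84  0.5  -0.08] w 0.0113 turn 1.286 t 17.55
t: 17.85
tool_pos: [0.5303, 0.0256, 0.0856]
eef_rot: [[0.99, 0.143, -0.001], [0.143, -0.99, -0.001], [-0.001, 0.0, -1.0]]
contact_force: [-0.5, 3.7, 3.7]
grip_width: 0.0105
F tool [ 0.05 -3.7  -3.69] pos [0.5303 0.0256 0.0856] Tq [ 0.97  0.32 -0.01] w 0.0105 turn 1.287 t 17.85
```

The force is now below the 6 N preload at z = 85.6 mm, so the latch is fully up. I'll release, rise and look.

```bash
python3 -m inch '0 0 0 0 0 0 0.8; 0 0 0 0 0 0 1.5; 0 0 0 0 0 0 3; 0 0 0 0 0 0 4.5; 0 0 0 0 0 0 4.5; 0 0 -1 0 0 0 4.5; 0 0 -4 0 0 0 4.5; 0 0 -9 0 0 0 4.5; 0 0 -14 0 0 0 4.5; 0 0 -14 0 0 0 4.5' 10; python3 f.py
```

```text
t: 18.85
tool_pos: [0.5332, 0.0249, 0.2313]
eef_rot: [[0.99, 0.139, 0.006], [0.139, -0.99, 0.002], [0.006, -0.001, -1.0]]
contact_force: [0.7, 0.0, -1.2]
grip_width: 0.045
F tool [0.66 0.08 1.22] pos [0.5332 0.0249 0.2313] Tq [ 0.    0.15 -0.01] w 0.045 turn 1.291 t 18.85
```

```bash
python3 -m inch '0 4 -2 0 0 0 4.5; 0 8 -4 0 0 0 4.5; 0 12 -4 0 0 0 4.5; 0 12 -4 0 0 0 4.5' 10
python3 - <<'E'
from h import *
for n,(y,x) in {"scene":(180,220),"top":(150,210)}.items():
  im=capture(n)[:,:,::-1]; cv2.imwrite(f"pics/{n}6.png",im)
  cv2.imwrite(f'pics/{n}6c.png',cv2.convertScaleAbs(cv2.resize(im[y:y+110,x:x+150],None,fx=5,fy=5,interpolation=cv2.INTER_CUBIC),alpha=1.7))
E
```

```text
t: 19.25
tool_pos: [0.5471, -0.0993, 0.2671]
eef_rot: [[0.991, 0.133, 0.001], [0.133, -0.991, -0.002], [0.001, 0.002, -1.0]]
contact_force: [-0.7, -0.1, -0.3]
grip_width: 0.045
```

View pics/scene6c.png

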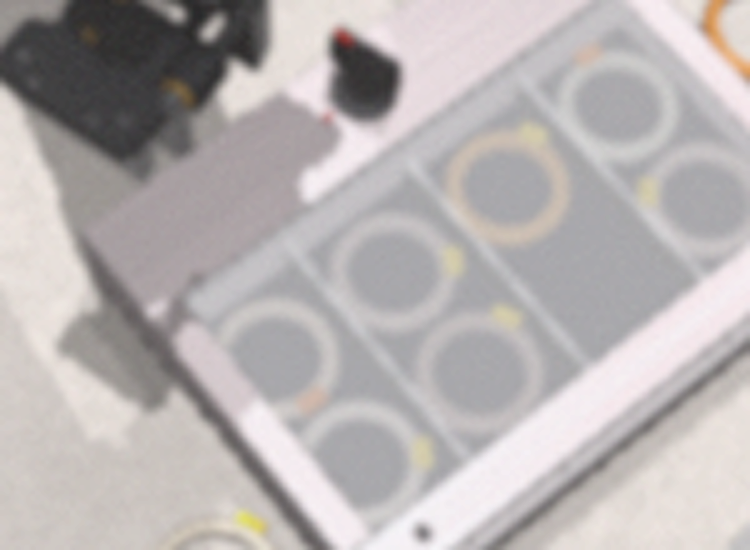

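View pics/top6c.png

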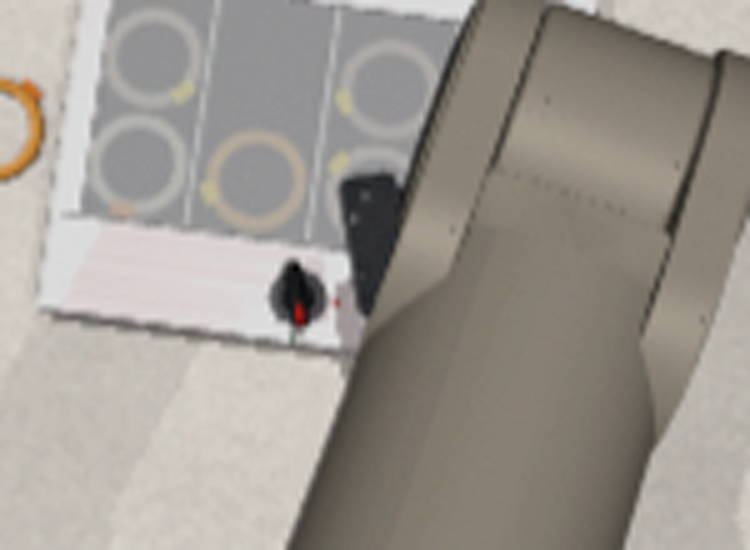

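Both views show the lid shut. The wing lies along the case's depth with the red mark pointing to the front: top crop (301,316), scene crop (343,38). The gripper is clear of everything, so I'll hand in.

Run:
```python
from h import *
p,e=tri((220+343/5,180+38/5),(210+301/5,150+316/5)); print("red mark",p.round(4),"gap",round(e,4))
arm.hand_in()
```

```text
red mark [0.5158 0.0241 0.113 ] gap 0.0038
the job is handed in; nothing more can be done
```

I lowered the lid under the closed fingers until it rested on its rim, then locked the latch, let go and handed the job in at about 19 s. The hand-in gives no verdict.

- **Lid:** It came down with the fingers following its arc, at about 5 cm/s. The rim pushed back at z = 66 mm with 17 N at the end, under the 30 N limit.
- **Press and turn:** I gripped the wing, centred the hand by feel, and pressed the latch about 5 mm in. It turned to 0.8 rad with almost no resistance, and I then eased off until the keeper's flat carried the spring.
- **Detent:** The spring load came back onto the hand at a turn of about 1.25 rad. At 1.29 rad the latch rose freely to its original height, where I let go.
- **Last checks:** The final pictures show the lid shut, the wing along the case's depth with the red mark to the front, and the gripper clear.
- **What disagreed or wasn't checked:** The red mark measured 113 mm high, against 116.5 mm for a latch fully up. The two camera rays missed each other by 4 mm, so this neither confirms nor refutes it; I relied on the felt rise. I did not measure the loose items again, but the hand never touched them.

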